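Unpack the meter due for test and hold it up level

ROBOT

A 6-joint arm with a two-finger parallel gripper is mounted at the origin on the work surface. World frame = base frame: x ahead of the robot, y to its left, z up, the work surface at z = 0. Lengths are in m, angles in rad, forces in N, time in s.
With the tool pointing down it reaches from about 0.225 to 0.875 m from the base axis. Payload 3.4 kg.
Tool frame: the origin (TCP) lies between the finger pads; the fingertips stand 11 mm ahead of it and the grasp point (between the pads) lies 8 mm behind it (tips_ahead is the distance from the TCP to the fingertips, in m); z points along the fingers, x is the direction in which the jaws open and shut, and the axes are right-handed (so a half turn about z gives the same grasp; the last joint's range is limited). The gripper opens to 85 mm and grips with 20 to 120 N. Pads are 22 mm wide; open, the fingers measure 114 mm over their backs; the gripper's body (76 mm by 85 mm) begins 54 mm behind the grasp point. The pads swing forward as they close: fully open they stand 13 mm farther back than shut.
Start: joints at [1.164, 0.276, 1.505, -0, 1.361, -0.121], TCP at [0.162, 0.552, 0.242] pointing down, gripper open.
Joint ranges: [-2.89, 2.89], [-0.75, 2.08], [0.22, 2.7], [-1.18, 4.32], [0.11, 2.71], [-2.7, 2.7]. Speed limits (rad/s): [2.57, 2.57, 3.14, 3.14, 3.14, 3.14].

INTERFACE

Orientations are given as a unit quaternion [w, x, y, z].
In Python, from rig import get_state, get_image, sign_off, masks_of, tips_ahead gives the robot as it stands.
- The arm moves only by the tool play_rows, never from a script. Its argument "series" is a list of rows, each an object of numbers: "fingers": the closure, from -1 (fully open) to 1 (shut); "dx", "dy", "dz": the shift along the world's x, y, z in mm; "turn": the turn about the world's z in rad. A call has 1 to 20 rows; each row shifts and turns the pose as measured when the row begins; what a row does not reach is not made up. A row lasts 1/12 s, in which the tool goes at most 41.7 mm and 7.16 degrees, less where a joint would pass 70% of its speed; a pose out of reach is approached as far as the arm can. A call with a gripper value outside its range is refused whole. The fingers move at their own pace and stop on an object; "squeeze" is the grip in N (left out, the last holds). Time passes only in rows, so rows that do not move let the fingers close. It gives the time, the measured TCP pose, the force and the opening at its end, in the units of the state.
- get_state(): the state, without advancing time (a new reading comes with each control period).
- get_image(name): name is "scene" or "top"; returns a dict with "pixels" (480x640x3 uint8, red, green, blue), "vfov" (degrees; the focal length in pixels is half the picture's height over the tangent of half this angle, whatever the lens; pixels are square), "cx", "cy" (the principal point, pixels), "rvec" (rotation vector, rad) and "tvec" (3), from world to camera coordinates, as OpenCV has them. Camera axes: x right, y down, z forward; pixel columns grow to the right and rows downward; lengths in m; the calibration is good to about 2 mm. A picture is of the moment at which its call begins. There is no depth.
- sign_off(): hands the job in, once; it reports no verdict.
Trained networks look in a picture, given as the dict that the camera call returned (one of the last four; its "shot" number tells which), for a name from the list of things; names that differ only in an ending like _2 or _b are one class to them, and where a whole thing is asked for, a point or a joint stands for the part that bears it (a point fixed in the world has none). Each returns a list of dicts, best first, with "p" (0 to 1); they miss things now and then, are a little off and sometimes report something else, mostly with a low value. They report only what shows in the picture. A call takes as long as a camera call. They do not tell look-alikes from the thing itself.
- masks_of(picture, label): "region" (480x640 bool, what is visible of it) and "xy" ([column, row] in pixels, amid what is visible of it).
The state is a dict: "clock": time; "qpos": joint angles; "qd": joint speeds; "effort": joint torques, N m; "position": TCP position; "ee_rot": TCP orientation; "contact_force": force on the tool from outside, world axes, zero at the start; "moment": the same for the moment, N m; "width": finger opening in m.
Only numpy, scipy, OpenCV 4.12 (cv2) and the standard library are available. Lean on these libraries where they do the work, as an engineer would, in place of code of your own. Each camera call takes 0.05 s, during which the arm holds its last target. There are 200 camera calls.

TASK

Fold both half-open long flaps of the carton outward until they lean back well past upright, then take the meter with the blue front plate by its sides and lift it out above the carton, with its underside about 10 cm above the carton's rim. Hold it there, level and still, for about three seconds and finish while still holding it up in the gripper, with the flaps still folded back. Do not tip the meter, leave the yellow-fronted meter in its place in the carton, and leave everything else on the bench alone.

Things in the scene. Friction and masses are not known exactly. Their poses are not given: they have to be found in the camera images.
- carton: brown carton, fixed to the table, 238 x 158 mm outside (x by y), 4 mm walls, rim 110 mm above the table. Origin: centre of underside; x along the two long flaps' hinges, y to its left flap. Two meters stand on its raised inner floor (33 mm above the table), about 52 mm either side of the middle along x, either in either place. Short end flaps already hang outside, below the rim
- flap_left (a joint): fold angle (rad) of the flap on the carton's left (+y) side: 0 = shut, flat over the opening, 1.57 = upright, 2.8 = stop, folded far outward. Starts ajar (0.8 to 1.3). Moves with under 1 N at its edge and stays where left. Cardboard, 230 mm along its hinge, 73 mm from hinge to free edge, 4 mm thick
- flap_right (a joint): fold angle (rad) of the flap on the carton's right (-y) side: 0 = shut, flat over the opening, 1.57 = upright, 2.8 = stop, folded far outward. Starts ajar (0.8 to 1.3). Moves with under 1 N at its edge and stays where left. Cardboard, 230 mm along its hinge, 73 mm from hinge to free edge, 4 mm thick
- flap_left_hinge (a point): middle of the left flap's hinge line, on the carton at y = +77 mm, 112 mm above the table
- flap_right_hinge (a point): middle of the right flap's hinge line, on the carton at y = -77 mm, 112 mm above the table
- flap_left_edge (a point): middle of the left flap's free edge; moves with the flap
- flap_right_edge (a point): middle of the right flap's free edge; moves with the flap
- meter: white electricity meter with BLUE front plate, on its back, plate up: 54 mm wide (x), 90 long (y), 65 high, 0.17 to 0.35 kg. Origin: centre of underside; z up. Middle 46 mm of its length is a nose 65 high, the ends are 45 high shoulders. Side faces x = +-27 mm are flat from bottom to top: grip across them at the nose; 26 mm or more free beside each. x within 0.1 rad of carton's x
- other_meter: the meter to leave: the same shape and size, with a YELLOW front plate; origin and axes likewise
- screwdriver: a screwdriver, about 0.2 m long, lying beside the carton to the robot's right; to be left alone; origin: within it, at the table
- multimeter: a yellow hand multimeter, 85 x 175 x 44 mm, lying to the left; to be left alone; origin: centre of its underside
- seal_jar: a clear jar with a red cap, 64 mm across, 75 mm high, to the right; to be left alone; origin: centre of its underside
- mug: a blue mug, 80 mm across, 90 mm high, to the left; to be left alone; origin: centre of its underside
- tape_roll: a blue roll of tape, 90 mm across, 24 mm high, to the right; to be left alone; origin: centre of its underside
- terminal_cover: a small grey open plastic cover, 54 x 90 x 30 mm, to the left; to be left alone; origin: centre of its underside
Things that resemble listed ones, but are neither listed nor needed, are in the scene too. Leave any green or orange look-alike of the other_meter alone.

How it is judged:
On the way, in this order (a step that is already met when the one before it is completed fails the run):
1. both long flaps are folded outward past upright, with the blue-fronted meter still in the carton (value of joint each of flap_left, flap_right above 1.85 rad and height (world z) of meter below 0.06 m), for 0.2 s.
2. the blue-fronted meter is held in the air by the gripper, level and still, clear above the carton, for two seconds (height (world z) of meter above 0.17 m and angle between meter's own z axis and vertical below 0.12 rad and horizontal distance between meter and carton below 0.15 m and contact force between the fingers and meter above 1 N and contact force between meter and carton below 0.2 N and contact force between meter and other_meter below 0.2 N and linear speed of meter below 0.02 m/s and angular speed of meter below 0.15 rad/s), for 2 s.
At the end, for the whole second after the job is handed in: Gripper holds blue-fronted meter within 15 cm of the carton centre, underside over 170 mm above the table, tilt < 0.12 rad, still (< 0.02 m/s, 0.15 rad/s), clear of carton and other meter; flaps past 1.75 rad; yellow-fronted meter level, within 20 mm of its start (all of step 2 and value of joint each of flap_left, flap_right above 1.75 rad and distance of other_meter from where it was at the start of the episode below 0.02 m and angle between other_meter's own z axis and vertical below 0.1 rad); the arm keeps its last pose, push and grip.
It fails at once if the blue-fronted meter is tipped by more than 0.35 rad (angle between meter's own z axis and vertical above 0.35 rad).
It fails at once if the yellow-fronted meter is taken out, tipped or shoved more than 30 mm (distance of other_meter from where it was at the start of the episode above 0.03 m or angle between other_meter's own z axis and vertical above 0.35 rad).
It fails at once if something else on the bench is moved more than 30 mm (distance of any of screwdriver, multimeter, seal_jar, mug, tape_roll, terminal_cover from where it was at the start of the episode above 0.03 m).
It also fails if it takes over 59 s, if anything falls off the work surface, if the arm or the gripper's body presses on something with over 40 N, if the wrist force passes 120 N, or if a joint passes its speed limit or range.

## Working session

There is one attempt and no reset: what is moved stays moved. The work goes in short steps, Python scripts to look and compute and a tool call to move; the robot and the scene stay as the last step left them, time stands still between calls to the robot, and variables do not carry over. Pictures are saved under pics/ and viewed, about 8 in all and at most 12, crops included, and the job is handed in when it is done.

Besides the shell and the picture viewer there is one more tool, called after "Call:" as name([rows], argument=value, ...), one row to a line, values as JSON. play_rows: Moves the arm, as the interface text tells. Its arguments: {"type":"object","properties":{"series":{"type":"array"},"squeeze":{"type":"number"}},"required":["series"]}

```bash
mkdir -p pics
cat > h.py <<'E'
import numpy as np, cv2
from rig import *
def cam(p):
    f=240/np.tan(np.radians(p["vfov"])/2)
    K=np.array([[f,0,p["cx"]],[0,f,p["cy"]],[0,0,1.]])
    R=cv2.Rodrigues(np.array(p["rvec"],float))[0]
    return K,R,np.array(p["tvec"],float).reshape(3)
def proj(p,X):
    K,R,t=cam(p); x=(np.atleast_2d(X)@R.T+t)@K.T
    return x[:,:2]/x[:,2:]
def onz(p,uv,z):
    K,R,t=cam(p); uv=np.atleast_2d(uv).astype(float)
    d=np.c_[uv,np.ones(len(uv))]@np.linalg.inv(K).T@R; c=-R.T@t
    return c+d*((z-c[2])/d[:,2])[:,None]
def save(p,name,crop=None,s=1):
    im=p["pixels"][:,:,::-1]
    if crop: a,b,c,d=crop; im=im[b:d,a:c]
    cv2.imwrite("pics/"+name,cv2.resize(im,None,fx=s,fy=s))
E
python3 - <<'E'
from h import *
a=get_image("scene");b=get_image("top")
save(a,"s0.png");save(b,"t0.png")
for n,p in(("scene",a),("top",b)):
    K,R,t=cam(p);print(n,K[0,0],-R.T@t)
    for l in["carton","flap_left","flap_right","meter","other_meter","screwdriver","multimeter","seal_jar","mug","tape_roll","terminal_cover"]:
        print(l,[(round(m["p"],2),np.round(m["xy"]).tolist(),int(m["region"].sum()),np.round(onz(p,m["xy"],.09)[0,:2],3).tolist()) for m in masks_of(p,l)][:4])
s=get_state();print(s["position"],s["ee_rot"],s["clock"],tips_ahead)
E
```

```text
scene 475.5176423217773 [1.22551922 0.54813849 0.64884254]
carton [(0.76, [267.0, 266.0], 9987, [0.617, -0.063])]
flap_left [(0.83, [285.0, 245.0], 2533, [0.526, -0.09]), (0.42, [249.0, 271.0], 509, [0.654, -0.079])]
flap_right [(0.82, [237.0, 231.0], 1127, [0.546, -0.227]), (0.43, [441.0, 419.0], 2316, [0.752, 0.407])]
meter []
other_meter [(0.9, [313.0, 339.0], 1516, [0.735, 0.158]), (0.86, [379.0, 287.0], 1514, [0.531, 0.165]), (0.51, [224.0, 230.0], 77, [0.564, -0.256])]
screwdriver [(0.71, [206.0, 210.0], 165, [0.518, -0.373])]
multimeter [(0.66, [516.0, 372.0], 4902, [0.594, 0.462]), (0.59, [509.0, 313.0], 2499, [0.45, 0.402])]
seal_jar [(0.56, [259.0, 199.0], 365, [0.384, -0.311]), (0.41, [234.0, 233.0], 1100, [0.558, -0.226])]
mug [(0.72, [508.0, 310.0], 2495, [0.444, 0.398])]
tape_roll [(0.78, [163.0, 258.0], 790, [0.734, -0.263])]
terminal_cover [(0.4, [205.0, 211.0], 170, [0.525, -0.37])]
top 557.7986600390155 [ 0.27576815 -0.00202864  1.27412592]
carton [(0.88, [338.0, 212.0], 7886, [0.577, -0.093]), (0.43, [103.0, 280.0], 3234, [0.506, 0.428])]
flap_left [(0.98, [313.0, 
[... 277 characters left out ...]
[0.455, 0.118]), (0.9, [246.0, 189.0], 1065, [0.66, 0.099]), (0.84, [423.0, 228.0], 1165, [0.511, -0.271]), (0.78, [331.0, 184.0], 962, [0.642, -0.089])]
screwdriver [(0.57, [521.0, 258.0], 655, [0.412, -0.465]), (0.23, [474.0, 307.0], 797, [0.325, -0.343])]
multimeter [(0.75, [103.0, 277.0], 3139, [0.513, 0.428])]
seal_jar []
mug [(0.93, [131.0, 340.0], 1675, [0.371, 0.38]), (0.34, [340.0, 212.0], 7954, [0.576, -0.097])]
tape_roll [(0.76, [446.0, 180.0], 782, [0.61, -0.341])]
terminal_cover [(0.97, [124.0, 206.0], 1118, [0.663, 0.369]), (0.74, [475.0, 308.0], 856, [0.323, -0.344])]
[0.16211911 0.5516872  0.24230614] [-1.23289701e-05  8.00604674e-01  5.99192920e-01  2.18014780e-05] 1.2 0.011
```

View pics/s0.png

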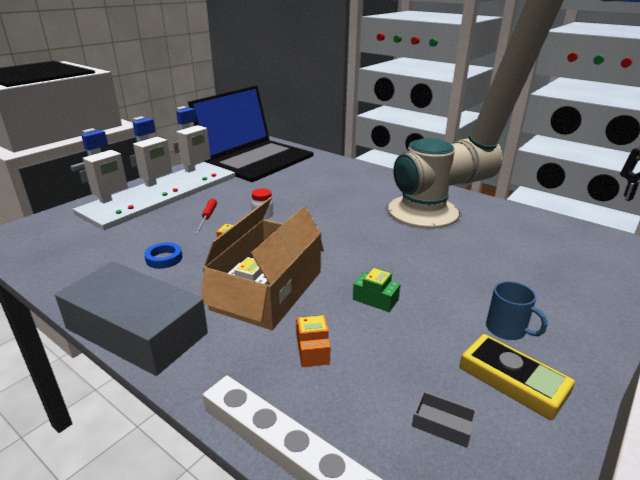

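View pics/t0.png

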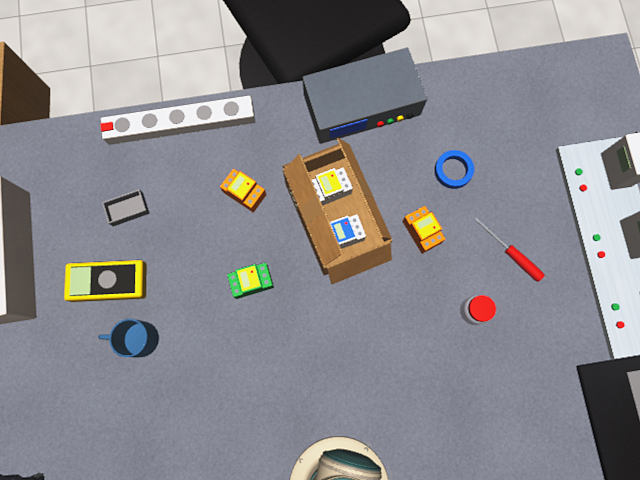

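The scene view shows the carton at about (265,265), with orange and green look-alikes at (313,339) and (379,287). In the top view the candidates are:

| Candidate | Pixel | Description |
|---|---|---|
| Blue plate | (346,230) | In carton, near end |
| Yellow plate | (331,184) | In carton, far end |
| Orange look-alike | (242,188) | On bench |
| Orange look-alike | (424,228) | On bench |
| Green look-alike | (250,281) | On bench |

My target is the blue plate at (346,230). I'll check it in a close crop.

Run:
```python
from h import *
b=get_image("top"); save(b,"t1.png",(265,130,405,290),4)
np.save("b.npy",b,allow_pickle=True)
```

```text
(no output)
```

View pics/t1.png

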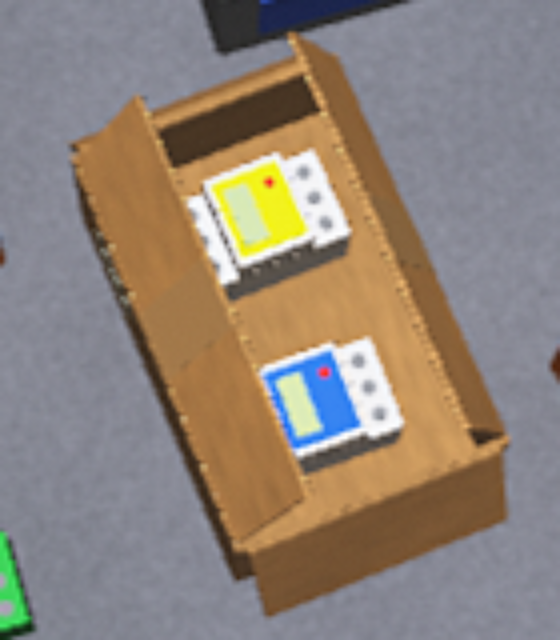

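The crop shows the blue plate, crop (320,400), in the near bay and the yellow plate, crop (260,215), in the far bay. The flap corners are clear, so I'll fit the carton pose and flap angles.

```bash
cat >> h.py <<'E'
def flap(s,a,x,r=.073):   # carton coords; s=+1 left
    return np.array([x,s*(.077-r*np.cos(a)),.112+r*np.sin(a)])
def toW(c,P):
    P=np.atleast_2d(P); k,s=np.cos(c[2]),np.sin(c[2])
    return np.c_[c[0]+k*P[:,0]-s*P[:,1],c[1]+s*P[:,0]+k*P[:,1],P[:,2]]
E
python3 - <<'E'
from h import *
from scipy.optimize import least_squares
b=np.load("b.npy",allow_pickle=True).item()
cr=np.array([[240,545],[73,147],[340,58],[138,98],[303,497],[293,35],[505,440],[268,615]])/4+[265,130]
def mod(v):
    P=[flap(1,0,-.115,0),flap(1,0,.115,0),flap(-1,0,.115,0),flap(1,v[3],.115),flap(1,v[3],-.115),flap(-1,v[4],.115),[-.119,-.079,.110]]
    return proj(b,toW(v,P))
r=least_squares(lambda v:(mod(v)-cr[:7]).ravel(),[.58,-.1,.3,1,1],loss="soft_l1")
v=r.x;print("carton",np.round(v,4));print(np.round(mod(v)-cr[:7],1))
np.save("c.npy",v)
for n,pts in(("blue",[[358,448],[262,362],[330,345]]),("bluenoseR",[[358,448],[335,348]])):
    W=onz(b,np.array(pts)/4+[265,130],.098);k,s=np.cos(v[2]),np.sin(v[2])
    d=W[:,:2]-v[:2];print(n,np.round(W,3).tolist(),np.round(np.c_[d@[k,s],d@[-s,k]],3).tolist())
for n,pts in(("yel",[[237,278],[206,182],[278,155],[312,245]]),("blue",[[300,460],[360,440],[330,345]])):
    W=onz(b,np.array(pts)/4+[265,130],.098);d=W[:,:2]-v[:2];k,s=np.cos(v[2]),np.sin(v[2])
    print(n,np.round(np.c_[d@[k,s],d@[-s,k]],3).tolist())
for n,pts in(("blue shoulder R",[[402,430],[370,337]]),("yel shR",[[350,232],[317,150]])):
    W=onz(b,np.array(pts)/4+[265,130],.078);d=W[:,:2]-v[:2]
    print(n,np.round(np.c_[d@[k,s],d@[-s,k]],3).tolist())
E
```

```text
carton [ 0.5883 -0.0929  0.2226  1.0497  1.1405]
[[-1.1 -0.4]
 [ 1.3  2.7]
 [-0.4  0.2]
 [-0.4 -1.2]
 [ 0.3 -0.1]
 [-0.3 -0.7]
 [ 1.2  0.9]]
blue [[0.502, -0.117, 0.098], [0.557, -0.074, 0.098], [0.561, -0.112, 0.098]] [[-0.089, -0.005], [-0.026, 0.025], [-0.031, -0.012]]
bluenoseR [[0.502, -0.117, 0.098], [0.559, -0.114, 0.098]] [[-0.089, -0.005], [-0.033, -0.014]]
yel [[0.023, 0.02], [0.08, 0.016], [0.08, -0.027], [0.025, -0.025]]
blue [[-0.084, 0.027], [-0.086, -0.007], [-0.031, -0.012]]
blue shoulder R [[-0.086, -0.034], [-0.03, -0.038]]
yel shR [[0.03, -0.051], [0.081, -0.052]]
```

Call:
play_rows([
  {"dx":22,"dy":-33,"turn":-0.06},
  {"dx":22,"dy":-33,"turn":-0.06},
  {"dx":22,"dy":-33,"turn":-0.06},
  {"dx":22,"dy":-33,"turn":-0.06},
  {"dx":22,"dy":-33,"turn":-0.06},
  {"dx":22,"dy":-33,"turn":-0.06},
  {"dx":22,"dy":-33,"turn":-0.06},
  {"dx":22,"dy":-33,"turn":-0.06},
  {"dx":22,"dy":-33,"turn":-0.06},
  {"dx":22,"dy":-33,"turn":-0.06},
  {"dx":22,"dy":-33,"turn":-0.06},
  {"dx":22,"dy":-33,"turn":-0.06},
  {"dx":22,"dy":-33,"turn":-0.06},
  {"dx":22,"dy":-33,"turn":-0.06},
  {"dx":22,"dy":-33,"turn":-0.06},
])

```text
invalid input at $.series[0]: expected keys fingers, dx, dy, dz, turn
```

Call:
play_rows([
  {"fingers":-1,"dz":0,"dx":22,"dy":-33,"turn":-0.06},
  {"fingers":-1,"dz":0,"dx":22,"dy":-33,"turn":-0.06},
  {"fingers":-1,"dz":0,"dx":22,"dy":-33,"turn":-0.06},
  {"fingers":-1,"dz":0,"dx":22,"dy":-33,"turn":-0.06},
  {"fingers":-1,"dz":0,"dx":22,"dy":-33,"turn":-0.06},
  {"fingers":-1,"dz":0,"dx":22,"dy":-33,"turn":-0.06},
  {"fingers":-1,"dz":0,"dx":22,"dy":-33,"turn":-0.06},
  {"fingers":-1,"dz":0,"dx":22,"dy":-33,"turn":-0.06},
  {"fingers":-1,"dz":0,"dx":22,"dy":-33,"turn":-0.06},
  {"fingers":-1,"dz":0,"dx":22,"dy":-33,"turn":-0.06},
  {"fingers":-1,"dz":0,"dx":22,"dy":-33,"turn":-0.06},
  {"fingers":-1,"dz":0,"dx":22,"dy":-33,"turn":-0.06},
  {"fingers":-1,"dz":0,"dx":22,"dy":-33,"turn":-0.06},
  {"fingers":-1,"dz":0,"dx":22,"dy":-33,"turn":-0.06},
  {"fingers":-1,"dz":0,"dx":22,"dy":-33,"turn":-0.06},
])

```text
clock: 2.5
position: [0.4977, 0.0404, 0.2445]
ee_rot: [-0.002, 0.984, 0.177, 0.007]
contact_force: [0.9, 0.7, -0.2]
width: 0.0855
```

Call:
play_rows([
  {"fingers":-1,"dz":0,"dx":22,"dy":-33,"turn":-0.04},
  {"fingers":-1,"dz":0,"dx":22,"dy":-33,"turn":-0.04},
  {"fingers":-1,"dz":0,"dx":20,"dy":-30,"turn":-0.03},
  {"fingers":-1,"dz":0,"dx":15,"dy":-20,"turn":-0.02},
  {"fingers":-1,"dz":0,"dx":5,"dy":-8,"turn":0},
  {"fingers":-1,"dz":0,"dx":0,"dy":0,"turn":0},
])

```text
clock: 3.0
position: [0.589, -0.0992, 0.2439]
ee_rot: [0.001, 0.995, 0.104, 0.009]
contact_force: [1.0, 0.3, -0.3]
width: 0.0851
```

Run:
```python
from h import *
c=np.load("c.npy")
s=get_state();print(s["position"],2*np.arctan2(s["ee_rot"][2],s["ee_rot"][1]),c[:3])
p=get_image("scene");save(p,"s1.png",(150,100,400,330),3)
tp=s["position"]
for d in(.011,-.002):
    R=np.array([[np.cos(.22),np.sin(.22)]])
    print(d,np.round((proj(p,[[tp[0]+e*.0425*np.cos(.22),tp[1]+e*.0425*np.sin(.22),tp[2]-d] for e in(1,-1)])-[150,100])*3))
```

```text
[ 0.58897655 -0.0991701   0.2439143 ] 0.20750816227389116 [ 0.58830371 -0.09290399  0.22260182]
0.011 [[296. 314.]
 [361. 267.]]
-0.002 [[295. 296.]
 [360. 250.]]
```

View pics/s1.png

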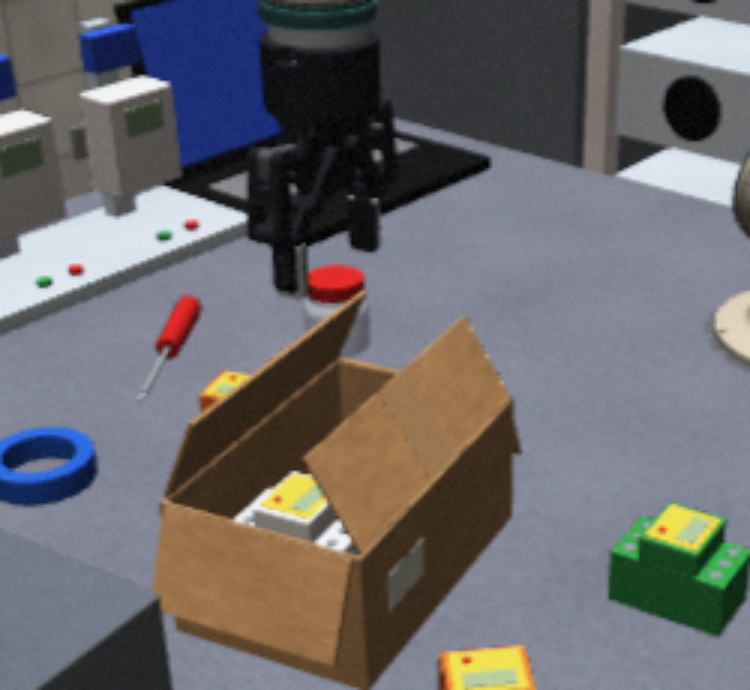

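The open tips show at about crop (285,292) and (365,250), roughly 2 mm behind the TCP. I'm going down between the flaps and sweeping left.

Call:
play_rows([
  {"fingers":-1,"dz":-35,"dx":0,"dy":3,"turn":0.01},
  {"fingers":-1,"dz":-35,"dx":0,"dy":3,"turn":0.01},
  {"fingers":-1,"dz":-25,"dx":0,"dy":0,"turn":0},
  {"fingers":-1,"dz":-12,"dx":0,"dy":0,"turn":0},
  {"fingers":-1,"dz":0,"dx":0,"dy":0,"turn":0},
])

```text
clock: 3.47
position: [0.5838, -0.0833, 0.1369]
ee_rot: [-0.001, 0.993, 0.118, 0.01]
contact_force: [-0.5, -0.7, 0.0]
width: 0.0856
```

Call:
play_rows([
  {"fingers":-1,"dz":0,"dx":-3,"dy":15,"turn":0},
  {"fingers":-1,"dz":0,"dx":-3,"dy":15,"turn":0},
  {"fingers":-1,"dz":0,"dx":-3,"dy":15,"turn":0},
  {"fingers":-1,"dz":0,"dx":-3,"dy":15,"turn":0},
  {"fingers":-1,"dz":0,"dx":-3,"dy":12,"turn":0},
  {"fingers":-1,"dz":0,"dx":-3,"dy":10,"turn":0},
])

```text
clock: 3.97
position: [0.5648, 0.0033, 0.1473]
ee_rot: [0.004, 0.992, 0.122, 0.016]
contact_force: [1.2, -0.6, 0.6]
width: 0.0855
```

Call:
play_rows([
  {"fingers":-1,"dz":0,"dx":7,"dy":-30,"turn":0},
  {"fingers":-1,"dz":-3,"dx":7,"dy":-30,"turn":0},
  {"fingers":-1,"dz":-4,"dx":7,"dy":-30,"turn":0},
  {"fingers":-1,"dz":-4,"dx":5,"dy":-20,"turn":0},
  {"fingers":-1,"dz":-2,"dx":3,"dy":-15,"turn":0},
  {"fingers":-1,"dz":0,"dx":3,"dy":-15,"turn":0},
  {"fingers":-1,"dz":0,"dx":3,"dy":-15,"turn":0},
  {"fingers":-1,"dz":0,"dx":3,"dy":-15,"turn":0},
])

```text
clock: 4.63
position: [0.601, -0.1535, 0.1459]
ee_rot: [-0.002, 0.991, 0.13, 0.02]
contact_force: [0.1, 0.7, -1.2]
width: 0.0851
```

Call:
play_rows([
  {"fingers":-1,"dz":-2,"dx":3,"dy":-14,"turn":0},
  {"fingers":-1,"dz":-2,"dx":3,"dy":-14,"turn":0},
  {"fingers":-1,"dz":0,"dx":3,"dy":-8,"turn":0},
  {"fingers":-1,"dz":0,"dx":0,"dy":0,"turn":0},
])

```text
clock: 4.97
position: [0.6111, -0.1918, 0.1435]
ee_rot: [-0.002, 0.991, 0.13, 0.021]
contact_force: [0.1, 0.2, 1.1]
width: 0.0856
```

Call:
play_rows([
  {"fingers":-1,"dz":5,"dx":-5,"dy":25,"turn":0},
  {"fingers":-1,"dz":38,"dx":0,"dy":0,"turn":0},
  {"fingers":-1,"dz":38,"dx":0,"dy":0,"turn":0},
  {"fingers":-1,"dz":20,"dx":-15,"dy":-30,"turn":0},
  {"fingers":-1,"dz":0,"dx":-20,"dy":-35,"turn":0},
  {"fingers":-1,"dz":0,"dx":-20,"dy":-35,"turn":0},
  {"fingers":-1,"dz":0,"dx":-20,"dy":-35,"turn":0},
  {"fingers":-1,"dz":0,"dx":-10,"dy":-20,"turn":0},
])

```text
clock: 5.63
position: [0.5156, -0.3169, 0.2407]
ee_rot: [-0.007, 0.991, 0.136, 0.014]
contact_force: [-0.1, 0.5, 0.0]
width: 0.0856
```

Run:
```python
from h import *
b=get_image("top"); save(b,"t2.png",(255,130,415,290),4)
np.save("b2.npy",b,allow_pickle=True)
for l in("meter","other_meter"):
  for m in masks_of(b,l):print(l,m["p"],m["xy"])
```

```text
other_meter 0.9 [244.3, 187.8]
other_meter 0.83 [328.2, 184.6]
other_meter 0.7 [349.4, 204.9]
other_meter 0.68 [249.1, 282.0]
other_meter 0.67 [425.8, 228.3]
```

View pics/t2.png

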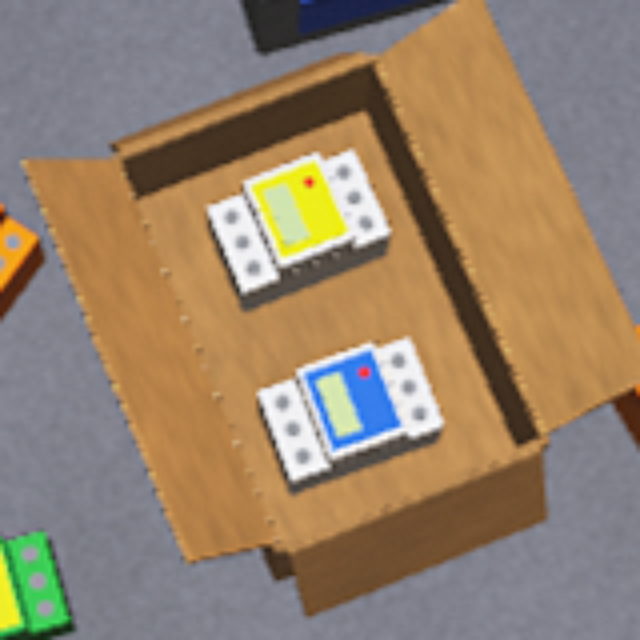

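Both flaps lie well outward. The blue meter is at crop (350,405) and the yellow at (298,215). I'll fit the meter pose and the flap angles.

Run:
```python
from h import *
from scipy.optimize import least_squares
b=np.load("b2.npy",allow_pickle=True).item()
o=np.array([255,130])
cr=np.array([[118,158],[270,547],[377,65],[542,435],[22,160],[188,562],[480,-2],[640,388]])/4+o
def mod(v):
    P=[flap(1,0,.115,0),flap(1,0,-.115,0),flap(-1,0,.115,0),flap(-1,0,-.115,0),flap(1,v[3],.115),flap(1,v[3],-.115),flap(-1,v[4],.115),flap(-1,v[4],-.115)]
    return proj(b,toW(v,P))
r=least_squares(lambda v:(mod(v)-cr).ravel(),[.58,-.1,.22,2.3,2.3],loss="soft_l1")
print("carton",np.round(r.x,4));print(np.round(mod(r.x)-cr,1).tolist())
mc=np.array([[258,390],[298,484],[410,338],[443,420],[298,370],[333,460],[370,345],[403,440]])/4+o
M=np.array([[27,45,45],[-27,45,45],[27,-45,45],[-27,-45,45],[27,23,65],[-27,23,65],[27,-23,65],[-27,-23,65]])/1e3+[0,0,.033]
f=lambda v:(proj(b,toW(v,M))-mc)
r2=least_squares(lambda v:f(v).ravel(),[.53,-.1,.22],loss="soft_l1")
print("meter",np.round(r2.x,4),np.round(f(r2.x),1).tolist())
```

```text
carton [ 0.5862 -0.0913  0.2142  2.2797  2.3643]
[[-0.2, 0.5], [0.2, 0.1], [0.3, -0.4], [-0.4, 2.1], [0.9, -0.8], [-1.1, 0.5], [-1.4, -1.0], [1.8, -0.3]]
meter [ 0.5315 -0.0974  0.2037] [[-0.2, 0.7], [-1.4, -0.2], [-0.2, -0.3], [0.7, 1.5], [-0.7, 0.2], [-0.5, 0.5], [1.1, -0.9], [1.9, -1.9]]
```

Call:
play_rows([
  {"fingers":-0.65,"dz":0,"dx":3,"dy":38,"turn":-0.02},
  {"fingers":-0.65,"dz":0,"dx":3,"dy":38,"turn":-0.02},
  {"fingers":-0.65,"dz":0,"dx":3,"dy":38,"turn":-0.02},
  {"fingers":-0.65,"dz":0,"dx":3,"dy":38,"turn":-0.01},
  {"fingers":-0.65,"dz":0,"dx":3,"dy":38,"turn":0},
  {"fingers":-0.65,"dz":0,"dx":2,"dy":20,"turn":0},
  {"fingers":-0.65,"dz":0,"dx":0,"dy":8,"turn":0},
  {"fingers":-0.65,"dz":0,"dx":0,"dy":0,"turn":0},
])

```text
clock: 6.45
position: [0.5334, -0.0797, 0.2354]
ee_rot: [-0.012, 0.995, 0.101, 0.013]
contact_force: [0.3, -1.2, -0.4]
width: 0.0706
```

Call:
play_rows([
  {"fingers":-0.65,"dz":-10,"dx":-2,"dy":-12,"turn":0},
  {"fingers":-0.65,"dz":-25,"dx":0,"dy":-5,"turn":0},
  {"fingers":-0.65,"dz":-25,"dx":0,"dy":0,"turn":0},
  {"fingers":-0.65,"dz":-25,"dx":0,"dy":0,"turn":0},
  {"fingers":-0.65,"dz":-10,"dx":0,"dy":0,"turn":0},
  {"fingers":-0.65,"dz":0,"dx":0,"dy":0,"turn":0},
])

```text
clock: 6.95
position: [0.5314, -0.1056, 0.1351]
ee_rot: [-0.008, 0.995, 0.102, 0.014]
contact_force: [0.7, 0.5, 0.4]
width: 0.0702
```

Call:
play_rows([
  {"fingers":-0.65,"dz":-8,"dx":0,"dy":7,"turn":0},
  {"fingers":-0.65,"dz":-6,"dx":0,"dy":0,"turn":0},
  {"fingers":-0.65,"dz":0,"dx":0,"dy":0,"turn":0},
])

```text
clock: 7.2
position: [0.531, -0.1023, 0.1189]
ee_rot: [-0.008, 0.995, 0.1, 0.013]
contact_force: [-0.1, 1.2, 0.4]
width: 0.0705
```

Run:
```python
from h import *
b=get_image("top");a=get_image("scene")
x=cv2.resize(b["pixels"][150:280,270:410],None,fx=3.5,fy=3.5);y=cv2.resize(a["pixels"][180:330,180:340],None,fx=3,fy=3)
h=min(len(x),len(y));im=np.hstack([x[:h,:400],y[:h,:400]]);cv2.imwrite("pics/g1.png",im[:,:,::-1])
s=get_state();print(s["position"],s["ee_rot"])
```

```text
[ 0.53159601 -0.10208441  0.12000831] [-0.00778607  0.99490247  0.09963276  0.01348215]
```

View pics/g1.png

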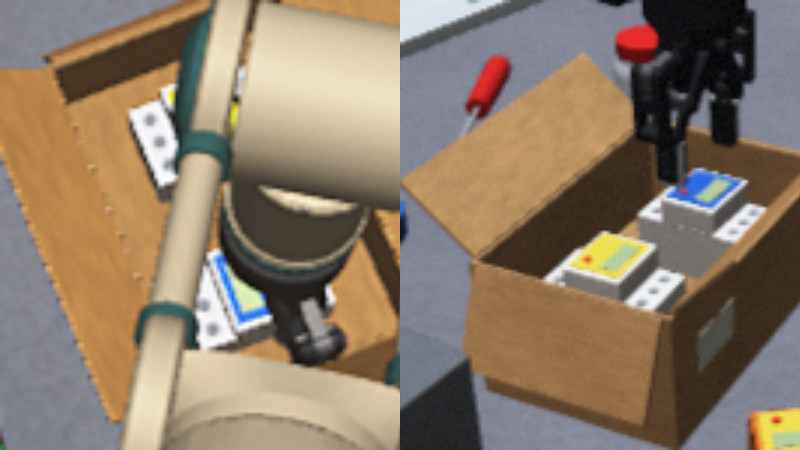

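Run:
```python
from h import *
a=get_image("scene");v=[.5315,-.0974,.2037]
c=lambda W:(np.round((proj(a,W)-180)*3+[400,0])).tolist()
M=np.array([[27,23,65],[27,-23,65],[-27,-23,65],[-27,23,65]])/1e3+[0,0,.033]
print("nose",c(toW(v,M)))
t=[.5313,-.102,.2]
print("tips",c(toW(t,[[.035,.011,.118],[.035,-.011,.118],[-.035,.011,.118],[-.035,-.011,.118]])))
```

```text
nose [[712.0, 210.0], [659.0, 196.0], [696.0, 164.0], [747.0, 178.0]]
tips [[687.0, 186.0], [662.0, 179.0], [734.0, 145.0], [709.0, 139.0]]
```

The scene view agrees with the fit: nose top corners at about (663,200), (712,215) and (747,183), fingers straddling it. Descending.

Call:
play_rows([
  {"fingers":-0.65,"dz":-12,"dx":1,"dy":4,"turn":0},
  {"fingers":-0.65,"dz":-12,"dx":0,"dy":1,"turn":0},
  {"fingers":-0.65,"dz":-10,"dx":0,"dy":0,"turn":0},
  {"fingers":-0.65,"dz":0,"dx":0,"dy":0,"turn":0},
])

```text
clock: 7.68
position: [0.5363, -0.0977, 0.0894]
ee_rot: [-0.005, 0.995, 0.1, 0.019]
contact_force: [-0.6, 0.7, -0.7]
width: 0.0703
```

Call:
play_rows([
  {"fingers":-0.65,"dz":-9,"dx":-3,"dy":0,"turn":0},
  {"fingers":-0.65,"dz":-8,"dx":0,"dy":0,"turn":0},
  {"fingers":-0.65,"dz":-3,"dx":0,"dy":0,"turn":0},
  {"fingers":-0.65,"dz":0,"dx":0,"dy":0,"turn":0},
])

```text
clock: 8.02
position: [0.5355, -0.0985, 0.0735]
ee_rot: [-0.004, 0.995, 0.101, 0.021]
contact_force: [0.3, -0.3, 0.2]
width: 0.0703
```

Call:
play_rows([
  {"fingers":-0.65,"dz":-6,"dx":-2,"dy":0,"turn":0},
  {"fingers":-0.65,"dz":-2,"dx":0,"dy":0,"turn":0},
  {"fingers":1,"dz":0,"dx":0,"dy":0,"turn":0},
  {"fingers":1,"dz":0,"dx":0,"dy":0,"turn":0},
  {"fingers":1,"dz":0,"dx":0,"dy":0,"turn":0},
  {"fingers":1,"dz":0,"dx":0,"dy":0,"turn":0},
  {"fingers":1,"dz":0,"dx":0,"dy":0,"turn":0},
  {"fingers":1,"dz":0,"dx":0,"dy":0,"turn":0},
], squeeze=50)

```text
clock: 8.68
position: [0.5387, -0.0998, 0.0754]
ee_rot: [-0.001, 0.995, 0.1, 0.028]
contact_force: [-0.4, 0.1, 5.6]
width: 0.0532
```

Call:
play_rows([
  {"fingers":1,"dz":6,"dx":0,"dy":0,"turn":0},
  {"fingers":1,"dz":8,"dx":0,"dy":0,"turn":0},
  {"fingers":1,"dz":10,"dx":0,"dy":0,"turn":0},
])

```text
clock: 8.93
position: [0.5356, -0.0989, 0.0967]
ee_rot: [-0.003, 0.995, 0.1, 0.024]
contact_force: [-1.1, 0.1, -2.0]
width: 0.054
```

Call:
play_rows([
  {"fingers":1,"dz":15,"dx":0,"dy":0,"turn":0},
  {"fingers":1,"dz":18,"dx":0,"dy":0,"turn":0},
  {"fingers":1,"dz":20,"dx":0,"dy":0,"turn":0},
  {"fingers":1,"dz":20,"dx":0,"dy":0,"turn":0},
  {"fingers":1,"dz":20,"dx":0,"dy":0,"turn":0},
  {"fingers":1,"dz":20,"dx":0,"dy":0,"turn":0},
  {"fingers":1,"dz":15,"dx":0,"dy":0,"turn":0},
  {"fingers":1,"dz":10,"dx":0,"dy":0,"turn":0},
  {"fingers":1,"dz":5,"dx":0,"dy":0,"turn":0},
  {"fingers":1,"dz":0,"dx":0,"dy":0,"turn":0},
])

```text
clock: 9.77
position: [0.531, -0.0978, 0.2464]
ee_rot: [-0.005, 0.995, 0.1, 0.02]
contact_force: [0.1, 0.5, -2.6]
width: 0.0539
```

Run:
```python
from h import *
a=get_image("scene");save(a,"l1.png",(170,110,370,340),3)
s=get_state();print(s["position"],s["ee_rot"],s["contact_force"],s["width"],s["clock"])
```

```text
[ 0.5306946  -0.09766464  0.24580239] [-0.00476199  0.99475295  0.10031975  0.01948973] [-0.53640855  0.1113525  -2.03254273] 0.05382067160792085 9.8167
```

View pics/l1.png

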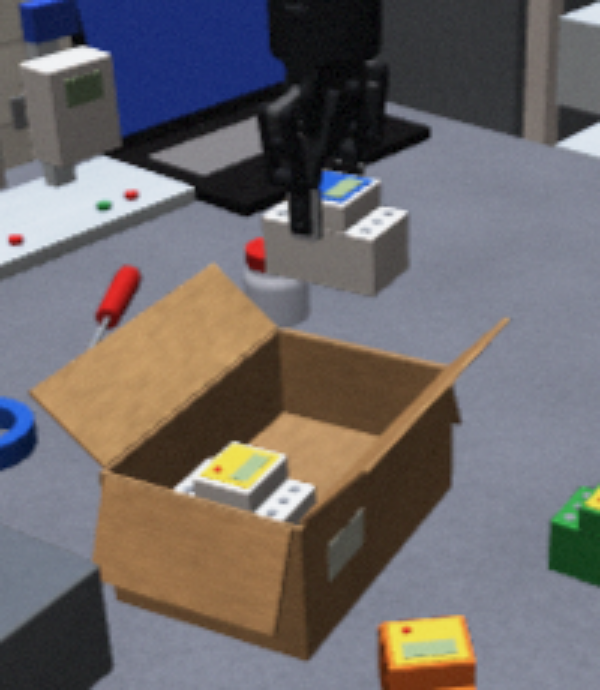

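The picture shows the blue meter at about crop (340,240), held level over the carton. The flaps are back and the yellow meter is in place at (240,475). Now I hold for over 3 s.

Call:
play_rows([
  {"fingers":1,"dx":0,"dy":0,"dz":4,"turn":0},
  {"fingers":1,"dx":0,"dy":0,"dz":0,"turn":0},
  {"fingers":1,"dx":0,"dy":0,"dz":0,"turn":0},
  {"fingers":1,"dx":0,"dy":0,"dz":0,"turn":0},
  {"fingers":1,"dx":0,"dy":0,"dz":0,"turn":0},
  {"fingers":1,"dx":0,"dy":0,"dz":0,"turn":0},
  {"fingers":1,"dx":0,"dy":0,"dz":0,"turn":0},
  {"fingers":1,"dx":0,"dy":0,"dz":0,"turn":0},
  {"fingers":1,"dx":0,"dy":0,"dz":0,"turn":0},
  {"fingers":1,"dx":0,"dy":0,"dz":0,"turn":0},
  {"fingers":1,"dx":0,"dy":0,"dz":0,"turn":0},
  {"fingers":1,"dx":0,"dy":0,"dz":0,"turn":0},
  {"fingers":1,"dx":0,"dy":0,"dz":0,"turn":0},
  {"fingers":1,"dx":0,"dy":0,"dz":0,"turn":0},
  {"fingers":1,"dx":0,"dy":0,"dz":0,"turn":0},
  {"fingers":1,"dx":0,"dy":0,"dz":0,"turn":0},
  {"fingers":1,"dx":0,"dy":0,"dz":0,"turn":0},
  {"fingers":1,"dx":0,"dy":0,"dz":0,"turn":0},
  {"fingers":1,"dx":0,"dy":0,"dz":0,"turn":0},
  {"fingers":1,"dx":0,"dy":0,"dz":0,"turn":0},
])

```text
clock: 11.48
position: [0.5281, -0.0969, 0.2451]
ee_rot: [-0.007, 0.995, 0.1, 0.015]
contact_force: [0.1, 0.7, -1.6]
width: 0.0537
```

Call:
play_rows([
  {"fingers":1,"dx":0,"dy":0,"dz":0,"turn":0},
  {"fingers":1,"dx":0,"dy":0,"dz":0,"turn":0},
  {"fingers":1,"dx":0,"dy":0,"dz":0,"turn":0},
  {"fingers":1,"dx":0,"dy":0,"dz":0,"turn":0},
  {"fingers":1,"dx":0,"dy":0,"dz":0,"turn":0},
  {"fingers":1,"dx":0,"dy":0,"dz":0,"turn":0},
  {"fingers":1,"dx":0,"dy":0,"dz":0,"turn":0},
  {"fingers":1,"dx":0,"dy":0,"dz":0,"turn":0},
  {"fingers":1,"dx":0,"dy":0,"dz":0,"turn":0},
  {"fingers":1,"dx":0,"dy":0,"dz":0,"turn":0},
  {"fingers":1,"dx":0,"dy":0,"dz":0,"turn":0},
  {"fingers":1,"dx":0,"dy":0,"dz":0,"turn":0},
  {"fingers":1,"dx":0,"dy":0,"dz":0,"turn":0},
  {"fingers":1,"dx":0,"dy":0,"dz":0,"turn":0},
  {"fingers":1,"dx":0,"dy":0,"dz":0,"turn":0},
  {"fingers":1,"dx":0,"dy":0,"dz":0,"turn":0},
  {"fingers":1,"dx":0,"dy":0,"dz":0,"turn":0},
  {"fingers":1,"dx":0,"dy":0,"dz":0,"turn":0},
  {"fingers":1,"dx":0,"dy":0,"dz":0,"turn":0},
  {"fingers":1,"dx":0,"dy":0,"dz":0,"turn":0},
])

```text
clock: 13.15
position: [0.5281, -0.0969, 0.2451]
ee_rot: [-0.007, 0.995, 0.1, 0.015]
contact_force: [-0.2, -0.2, -1.9]
width: 0.054
```

Run:
```python
from h import *
for i in range(45): a=get_image("scene")
save(a,"l2.png",(240,150,320,220),9)
s=get_state();print(s["position"],s["ee_rot"],s["contact_force"],s["width"],s["clock"],np.abs(s["qd"]).max())
v=[s["position"][0],s["position"][1],.2037];z=s["position"][2]-.0754+.033
M=np.array([[27,45,0],[27,-45,0],[27,45,45],[27,-45,45],[-27,45,45],[-27,45,0]])/1e3+[0,0,z]
print(z,np.round((proj(a,toW(v,M))-[240,150])*9))
```

```text
[ 0.52810486 -0.0968703   0.24509033] [-0.00683993  0.99483051  0.10022925  0.0148182 ] [-0.42318842 -0.86461173 -1.297882  ] 0.053770082407013184 15.4 0.0010976131852917456
0.20269033347140705 [[476. 535.]
 [151. 459.]
 [473. 358.]
 [140. 287.]
 [582. 276.]
 [584. 447.]]
```

View pics/l2.png

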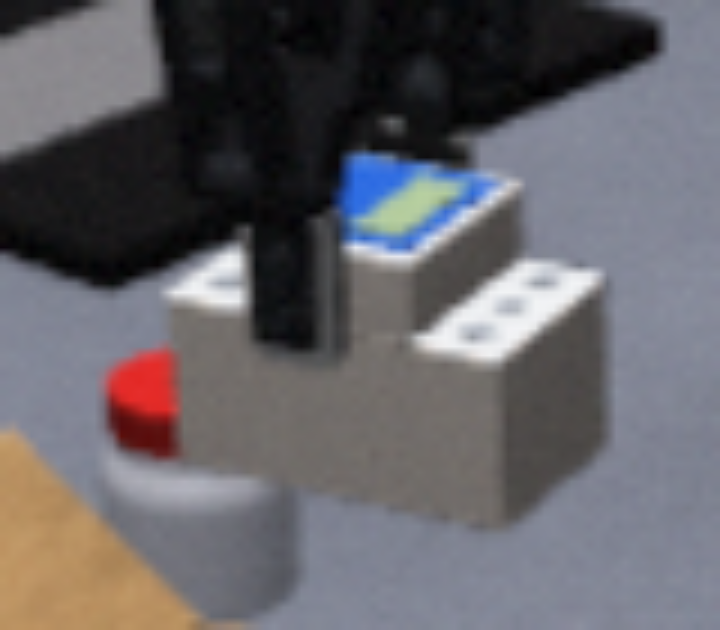

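The close-up shows the meter level: shoulder edge (165,292) to (500,360), a slope of 0.20 against 0.21 predicted for level. It is clear of everything, so I'm handing in.

```bash
python3 -c "from rig import *; print(sign_off())"
```

```text
the job is handed in; nothing more can be done
None
```

The job is handed in: both flaps are folded back, and the gripper is holding the blue-fronted meter up over the carton.

- **Flaps:** I pushed them outward with the open fingers. Before the grasp, the top picture put them at about 2.28 rad (left) and 2.36 rad (right). The picture after the lift shows both still folded back.
- **Hold:** I gripped the meter across its sides at 50 N and lifted it so its underside is at about 0.203 m. That is roughly 9 cm above the rim, slightly under the 10 cm asked for. By the last check it had been held for over 5 s, with joint speeds about 0.001 rad/s and an opening of 54 mm, which matches the meter's width.
- **Level:** The tool is tilted about 0.03 rad. It was at about 0.056 rad when the fingers closed. In the last picture the meter's edges match a level meter.
- **Yellow meter:** It still stands in its place in the picture after the lift. I did not measure its shift.
- **Rest of the bench:** I steered clear of the other things but did not measure them again afterwards.
- **Disagreements:** In the second top picture the network did not find the blue meter at all, so I fitted its pose from corners I read off the picture. The two carton fits agreed to about 2 mm. The side camera put the meter 1 to 2 pixels from the fit, so I allowed for that before going down.

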